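Turn the coin album leaf to show the reverses

ROBOT

A 6-joint arm with a two-finger parallel gripper is mounted at the origin on the work surface. World frame = base frame: x ahead of the robot, y to its left, z up, the work surface at z = 0. Lengths are in m, angles in degrees, forces in N, time in s.
With the tool pointing down it reaches from about 0.3 to 0.75 m from the base axis. Payload 8.5 kg.
Tool frame: the origin (TCP) lies at the very end of the fingers, on their centre line; the grasp point (between the pads) lies 19 mm behind it (env.pinch_z is the distance from the TCP to the grasp point, in m); z points along the fingers, y is the line along which they close (so a half turn about z gives the same grasp; the last joint's range is limited). The gripper opens to 85 mm and grips with 20 to 120 N. Pads are 22 mm wide; open, the fingers measure 114 mm over their backs; the gripper's body (76 mm by 85 mm) begins 54 mm behind the grasp point. The pads swing forward as they close: fully open they stand 13 mm farther back than shut.
Start: joints at [-86.477, 21.807, 74.336, -0, 83.858, -12.336], TCP at [0.15, -0.529, 0.231] pointing down, gripper open.
Joint ranges: [-178.18, 178.18], [-50.72, 133.34], [12.68, 142.11], [-81.47, 261.47], [9.98, 163.14], [-165.26, 165.26]. Speed limits (degrees/s): [136.94, 136.94, 180, 180, 180, 180].

INTERFACE

Orientations are given as a 3x3 rotation matrix whose columns are the frame's x, y, z axes.
In Python, from rig import env, viewer gives the robot as it stands.
- The arm moves only by the tool drive_tool, never from a script. Its argument "series" is a list of rows, each a list of 3 entries, a list of its own where there are three numbers: the shift along the tool's x, y, z in m, then the turn about the tool's z in degrees, then the finger opening in m, from 0 to 0.0854. A call has 1 to 20 rows; each row is the pose to reach, as a shift and turn from the pose commanded when the call began, along the tool's axes at that moment; what a row does not reach only later rows make up. A row lasts 1/10 s, in which the tool goes at most 50 mm and 8.59 degrees, less where a joint would pass 70% of its speed; a pose out of reach is approached as far as the arm can. A call with a gripper value outside its range is refused whole. The fingers move at their own pace and stop on an object; "newtons" is the grip in N (left out, the last holds). Time passes only in rows, so rows that repeat a pose let the fingers close. It gives the time, the measured TCP pose, the force, the opening and the grip force at its end, in the units of the state.
- env.observe(): the state, without advancing time (a new reading comes with each control period).
- viewer.get_image(name): name is "scene" or "top"; returns a dict with "img" (384x512x3 uint8, red, green, blue), "depth" (384x512 float32, m along the optical axis (not along the pixel's ray), 0 where there is no reading), "camera_matrix" (3x3 intrinsics, pixels), "rvec" (rotation vector, rad) and "tvec" (3), from world to camera coordinates, as OpenCV has them. Camera axes: x right, y down, z forward; pixel columns grow to the right and rows downward; lengths in m; the calibration is good to about 2 mm. A picture is of the moment at which its call begins.
- env.close_job(): hands the job in; it is judged then, once.
The state is a dict: "time_s": time; "q": joint angles; "qvel": joint speeds; "joint_efforts": joint torques, N m; "position": TCP position; "tool_rot": TCP orientation; "ft_force": force on the tool from outside, world axes, zero at the start; "wrist_torque": the same for the moment, N m; "grip_width": finger opening in m; "gripper_force": force on a finger pad.
Only numpy, scipy, OpenCV 4.12 (cv2) and the standard library are available. Lean on these libraries where they do the work, as an engineer would, in place of code of your own. Each camera call takes 0.05 s, during which the arm holds its last target. There are 200 camera calls.

TASK

With the fingertips, turn the partly raised leaf of the open coin album over its spine, from the right-hand side to the left as the robot sees it, and press it down until it lies fully flat on the left-hand pages with the reverses of its coins showing. Push it over gently from beneath its free edge, without pinching it between the fingers, flinging it or letting it slap down, and leave the loupe, the coin gauge, the tray and the ducat capsule where they are.

Things in the scene. Friction and masses are not known exactly. Their poses are not given: they have to be found in the camera images.
- album: coin album lying open at its middle on the desk, fixed; 206 mm (along its x, the spine's direction) by 374 mm (along its y) brown cover, with a 24 mm high block of dark boards on each side reaching 172 mm from the spine. Origin on the desk under the middle of the spine; x along the spine away from the robot, y to the left-hand pages, z up. It is turned up to 0.5 rad either way
- spine_mid (a point): middle of the leaf's hinge line in the spine, 27 mm above the desk; the hinge line runs along the album's x
- leaf (a joint): angle of the leaf about the hinge line, rad: 0 = flat on the right-hand pages (the album's -y side), 1.57 = upright, 3.14 = flat on the left-hand pages (stop). It starts between 0.2 and 0.5. The hinge is stiff: the leaf stays at any angle it is left at and does not fall by itself; at most about 4 N square to the leaf at its free edge moves it, less once it is past upright. The leaf weighs 0.18 to 0.29 kg
- leaf_edge (a point): middle of the leaf's free edge, mid-thickness, 172 mm from the hinge line; the edge runs along the spine's direction, 190 mm long
- obverse_face (a point): centre of the leaf's obverse face (up at the start; its 9 coins show heads), 92 mm from the hinge line. The leaf is dark, stiff, 160 mm wide square to the spine, 190 mm along it, 6 mm thick: two 3 mm boards, one per face, with the coins set in both. The point's axes are the leaf's: x along the spine, y from the free edge towards the spine, z out of this face
- reverse_face (a point): centre of the leaf's other face, 6 mm from the first: it looks down at the right-hand pages at the start and must look up at the end; the coins show crosses on it. The same axes: its -z points out of this face
- tray: loose cork-lined walnut tray, 100 x 130 x 18 mm high, beyond the left-hand pages' free edge; origin at the centre of its underside
- capsule: gold ducat in a loose clear acrylic capsule, 36 mm across and 8 mm high, lying in the tray; origin at the centre of its underside
- loupe: loose black plastic folding loupe, 71 mm long, 29 mm wide, 15 mm high, beyond the album's far edge; origin under the lens barrel's centre, 14.5 mm from one end
- gauge: loose chrome sliding coin gauge, flat, 120 mm long, 47 mm wide over its jaws, 10 mm high, beyond the album's far edge; origin under the middle of its beam

How it is judged:
By the outcome, as a careful person would: the job done as asked, in the order asked, and still so for the second after the job is handed in, with the robot touching nothing.
It also fails if it takes over 48 s, if anything falls off the work surface, if the arm or the gripper's body presses on something with over 40 N, if the wrist force passes 120 N, or if a joint passes its speed limit or range.

## Working session

There is one attempt and no reset: what is moved stays moved. The work goes in short steps, Python scripts to look and compute and a tool call to move; the robot and the scene stay as the last step left them, time stands still between calls to the robot, and variables do not carry over. Pictures are saved under pics/ and viewed, at most 10 in all, crops included, and the job is handed in when it is done.

Besides the shell and the picture viewer there is one more tool, called after "Call:" as name(argument=value, ...), one argument or row to a line, values as JSON. drive_tool: Moves the arm, as the interface text tells. Its arguments: {"type":"object","properties":{"series":{"type":"array"},"newtons":{"type":"number"}},"required":["series"]}

```bash
mkdir -p pics; cat > h.py <<'E'
import numpy as np, cv2
from rig import env, viewer
def look(n,save):
    d=viewer.get_image(n); cv2.imwrite(f'pics/{save}.png',cv2.cvtColor(d['img'],cv2.COLOR_RGB2BGR))
    R=cv2.Rodrigues(np.array(d['rvec'],float))[0]; t=np.array(d['tvec'],float).ravel(); K=d['camera_matrix']
    v,u=np.mgrid[:384,:512]; z=d['depth']
    c=np.stack([(u-K[0,2])/K[0,0]*z,(v-K[1,2])/K[1,1]*z,z],-1)
    P=(c-t)@R   # world
    P[z==0]=np.nan
    return d['img'],P
E
python3 - <<'E'
from h import *
a,P=look('top','t0'); b,Q=look('scene','s0')
np.savez('v0.npz',a=a,P=P,b=b,Q=Q)
cv2.imwrite('pics/v0.png',cv2.resize(cv2.cvtColor(np.vstack([a,b]),cv2.COLOR_RGB2BGR),None,fx=.78,fy=.78))
s=env.observe();print(s)
E
```

```text
{'time_s': 0.1, 'q': array([-8.64774356e+01,  2.18387666e+01,  7.43795314e+01, -6.87462570e-04,
        8.38583671e+01, -1.23373356e+01]), 'qvel': array([ 0.05886658, -0.04577544, -0.10949893,  0.03351523,  0.07668437,
       -0.102763  ]), 'joint_efforts': array([ 4.76520669e-03, -4.49216688e+01, -2.31654847e+01, -1.59831598e-04,
        3.69979301e-03, -3.56913432e-06]), 'position': array([ 0.15027117, -0.52880006,  0.23076336]), 'tool_rot': array([[ 9.61932472e-01,  2.73287230e-01, -9.41195410e-05],
       [ 2.73287109e-01, -9.61931585e-01,  1.33479710e-03],
       [ 2.74246443e-04, -1.30970633e-03, -9.99999105e-01]]), 'ft_force': array([ 0.42216574, -0.0990749 , -0.67740727]), 'wrist_torque': array([-0.0220366 , -0.00930064, -0.0361451 ]), 'gripper_force': 0.0, 'grip_width': 0.08546193409260004}
```

View pics/v0.png

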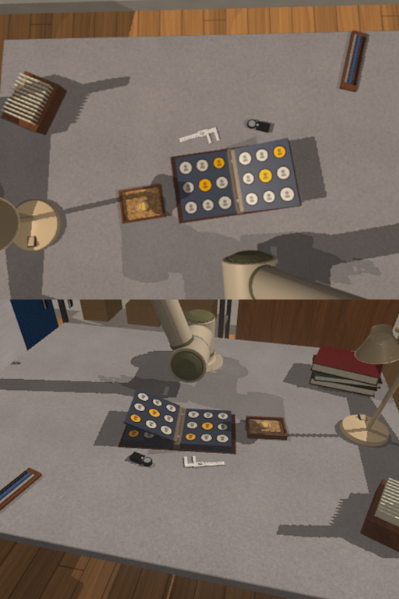

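The montage shows the album near (235,180) of the top picture, the leaf raised on its right side, the tray to the left, and the gauge and loupe beyond. Next I measure the album with depth.

```bash
python3 - <<'E'
import numpy as np,cv2
v=np.load('v0.npz');a,P=v['a'],v['P']
reg=np.zeros((384,512),bool);reg[170:290,210:400]=1
lb=reg&(P[...,2]>.018)&(P[...,2]<.032)
hi=reg&(P[...,2]>.034)&(P[...,2]<.15)
for n,m in(('low',lb),('hi',hi)):
    k,l,s,c=cv2.connectedComponentsWithStats(m.astype(np.uint8))
    i=1+s[1:,4].argmax();mm=l==i
    p=P[mm];print(n,s[i],p.min(0),p.max(0))
    r=cv2.minAreaRect(p[:,:2].astype(np.float32));print(r,cv2.boxPoints(r).round(3).tolist())
    A=np.c_[p[:,:2],np.ones(len(p))];print('plane',np.linalg.lstsq(A,p[:,2],rcond=None)[0])
cv2.imwrite('pics/c0.png',cv2.cvtColor(np.hstack([cv2.resize(a[150:290,140:400],None,fx=3,fy=3)]),cv2.COLOR_RGB2BGR))
E
```

```text
low [ 224  190   89   93 6259] [0.37531999 0.01759241 0.01811761] [0.58904937 0.22192807 0.03199955]
((0.4809468984603882, 0.11772014200687408), (0.19590047001838684, 0.18520939350128174), 7.535980701446533) [[0.3720000088214874, 0.19699999690055847], [0.3959999978542328, 0.013000000268220901], [0.5899999737739563, 0.039000000804662704], [0.5659999847412109, 0.22200000286102295]]
plane [ 0.00164635 -0.00727537  0.02348662]
hi [ 300  177   85   95 6030] [ 0.39931683 -0.12884138  0.03400181] [0.6046599  0.04178264 0.10014147]
((0.5021008849143982, -0.04336006939411163), (0.19017086923122406, 0.15150035917758942), 7.5371575355529785) [[0.39800000190734863, 0.01899999938905239], [0.4180000126361847, -0.13099999725818634], [0.6060000061988831, -0.10599999874830246], [0.5860000252723694, 0.04399999976158142]]
plane [ 0.05530004 -0.42614364  0.01955086]
```

View pics/c0.png

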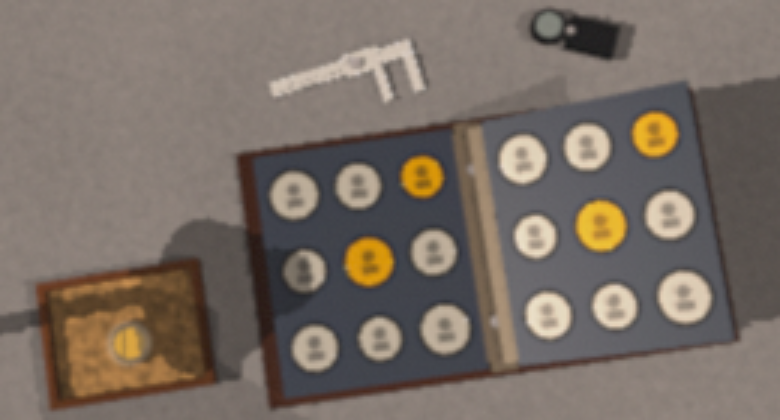

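Both views agree: album origin ≈ (0.491, 0.039), yaw ≈ 7.5°, leaf ≈ 0.41 rad, free edge ≈ 95 mm high. The plan is to shut the fingers and turn the tool so its x points along album +y. I then go down outside the free edge and push up and over along the edge's arc.

Call:
drive_tool(
  series=[
    [[0.03, -0.014, 0], -5.5, 0.0],
    [[0.06, -0.028, 0], -11, 0.0],
    [[0.09, -0.041, 0], -16.5, 0.0],
    [[0.12, -0.055, 0], -22, 0.0],
    [[0.15, -0.069, 0], -27.5, 0.0],
    [[0.18, -0.083, 0], -33, 0.0],
    [[0.21, -0.097, 0], -38.5, 0.0],
    [[0.24, -0.11, 0], -44, 0.0],
    [[0.27, -0.124, 0], -49.5, 0.0],
    [[0.3, -0.138, 0], -55, 0.0],
    [[0.33, -0.152, 0], -60.5, 0.0],
    [[0.36, -0.166, 0], -66, 0.0],
    [[0.39, -0.18, 0], -71.5, 0.0],
    [[0.42, -0.193, 0], -77, 0.0],
    [[0.447, -0.206, 0], -81.6, 0.0],
    [[0.447, -0.206, 0], -81.6, 0.0],
    [[0.447, -0.206, 0], -81.6, 0.0],
  ],
)

```text
time_s: 1.8
position: [0.5239, -0.2085, 0.2309]
tool_rot: [[-0.13, 0.992, -0.001], [0.992, 0.13, 0.0], [0.0, -0.001, -1.0]]
ft_force: [-0.9, -0.1, 0.1]
grip_width: 0.0003
gripper_force: 0.0
```

```bash
cat >> h.py <<'E'
O=np.array([.4913,.039,0]);c,s=np.cos(.1315),np.sin(.1315);A=np.array([[c,-s,0],[s,c,0],[0,0,1]])
def st():
    o=env.observe();print('t',o['time_s'],'album',((o['position']-O)@A).round(4),'F',(o['ft_force']@A).round(1),'yaw',np.degrees(np.arctan2(o['tool_rot'][1,0],o['tool_rot'][0,0])).round(1),'q',o['q'].round(0))
E
python3 - <<'E'
from h import *
st(); a,P=look('scene','s1'); look('top','t1')
cv2.imwrite('pics/s1c.png',cv2.cvtColor(cv2.resize(a[0:230,100:350],None,fx=2.4,fy=2.4),cv2.COLOR_RGB2BGR))
E
```

```text
t 1.8 album [-2.000e-04 -2.496e-01  2.309e-01] F [-0.9  0.1  0.1] yaw 97.5 q [-34.  23.  72.  -0.  85. -41.]
```

View pics/s1c.png

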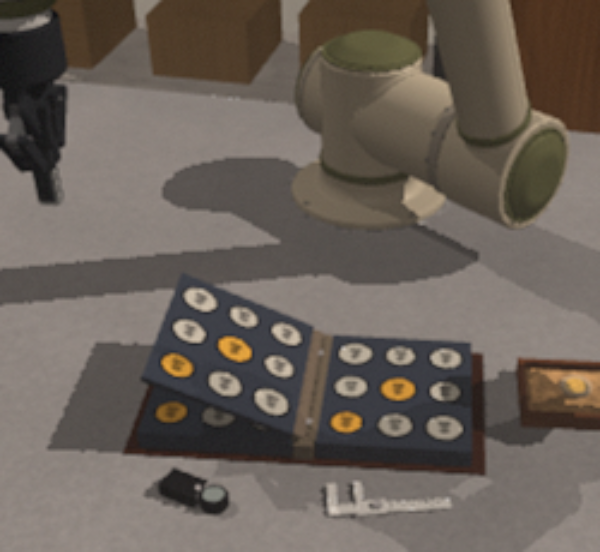

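The leaf stands about 0.4 rad, and the gripper, shut, is outside it at upper left. I go down outside the free edge and come in close.

Call:
drive_tool(
  series=[
    [[0, 0, 0.03], 0, 0],
    [[0, 0, 0.06], 0, 0],
    [[0, 0, 0.09], 0, 0],
    [[0, 0, 0.12], 0, 0],
    [[0, 0, 0.15], 0, 0],
    [[0, 0, 0.175], 0, 0],
    [[0, 0, 0.186], 0, 0],
    [[0.02, 0, 0.186], 0, 0],
    [[0.04, 0, 0.186], 0, 0],
    [[0.055, 0, 0.186], 0, 0],
    [[0.065, 0, 0.186], 0, 0],
    [[0.07, 0, 0.186], 0, 0],
    [[0.07, 0, 0.186], 0, 0],
  ],
)

```text
time_s: 3.2
position: [0.5151, -0.1387, 0.0458]
tool_rot: [[-0.131, 0.991, 0.001], [0.991, 0.131, -0.0], [-0.0, 0.001, -1.0]]
ft_force: [0.2, -0.0, 0.2]
grip_width: -0.0
gripper_force: 0.0
```

```bash
python3 - <<'E'
from h import *
st(); a,P=look('scene','s2')
cv2.imwrite('pics/s2c.png',cv2.cvtColor(cv2.resize(a[60:220,130:330],None,fx=3,fy=3),cv2.COLOR_RGB2BGR))
def tgt(th):
    if th<np.pi/2:
        y=-.172*c_(th)-.003*s_(th)-.011; z=.027+.172*s_(th)-.003*c_(th)-np.interp(th,[.4,1.57],[.047,.025])
    else:
        y=-.147*c_(th)-.003*s_(th)-.011; z=.027+.147*s_(th)-.003*c_(th)
    return y,z
c_,s_=np.cos,np.sin
for d in range(23,181,3): print(d,*np.round(np.array(tgt(np.radians(d)))*1000,1),end=' | ')
E
```

```text
t 3.2 album [ 0.0003 -0.1793  0.0458] F [ 0.2 -0.   0.2] yaw 97.5 q [-28.  32.  92.  -0.  56. -35.]
23 -170.5 44.5 | 26 -166.9 53.7 | 29 -162.9 62.8 | 32 -158.5 71.6 | 35 -153.6 80.2 | 38 -148.4 88.5 | 41 -142.8 96.5 | 44 -136.8 104.2 | 47 -130.5 111.7 | 50 -123.9 118.7 | 53 -116.9 125.4 | 56 -109.7 131.8 | 59 -102.2 137.7 | 62 -94.4 143.3 | 65 -86.4 148.4 | 68 -78.2 153.1 | 71 -69.8 157.4 | 74 -61.3 161.3 | 77 -52.6 164.7 | 80 -43.8 167.6 | 83 -34.9 170.1 | 86 -26.0 172.1 | 89 -17.0 173.6 | 92 -8.9 174.0 | 95 -1.2 173.7 | 98 6.5 173.0 | 101 14.1 171.9 | 104 21.7 170.4 | 107 29.1 168.5 | 110 36.5 166.2 | 113 43.7 163.5 | 116 50.7 160.4 | 119 57.6 157.0 | 122 64.4 153.3 | 125 70.9 149.1 | 128 77.1 144.7 | 131 83.2 139.9 | 134 89.0 134.8 | 137 94.5 129.4 | 140 99.7 123.8 | 143 104.6 117.9 | 146 109.2 111.7 | 149 113.5 105.3 | 152 117.4 98.7 | 155 121.0 91.8 | 158 124.2 84.8 | 161 127.0 77.7 | 164 129.5 70.4 | 167 131.6 63.0 | 170 133.2 55.5 | 173 134.5 47.9 | 176 135.4 40.2 | 179 135.9 32.6 |
```

View pics/s2c.png

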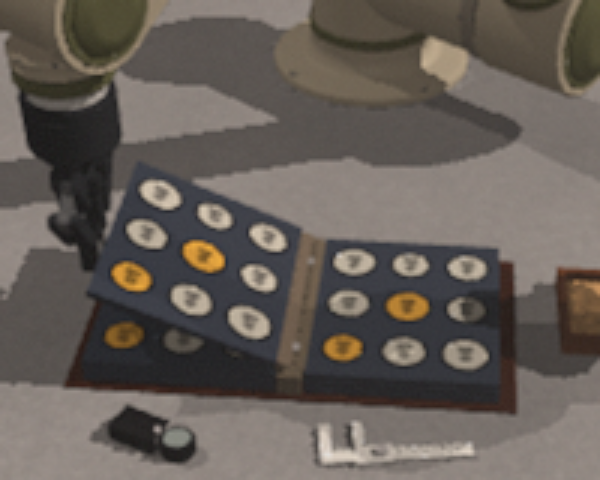

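The closed fingers stand just outside the free edge with their tips below it. I'll push in to contact and begin following the arc.

Call:
drive_tool(
  series=[
    [[0.003, 0, 0], 0, 0],
    [[0.006, 0, 0], 0, 0],
    [[0.009, 0, 0], 0, 0],
    [[0.012, 0, -0.004], 0, 0],
    [[0.014, 0, -0.009], 0, 0],
    [[0.016, 0, -0.013], 0, 0],
    [[0.018, 0, -0.018], 0, 0],
  ],
)

```text
time_s: 3.95
position: [0.5132, -0.1229, 0.0639]
tool_rot: [[-0.129, 0.992, 0.002], [0.992, 0.129, -0.002], [-0.003, 0.001, -1.0]]
ft_force: [0.7, -4.5, -0.1]
grip_width: -0.0002
gripper_force: 0.0
```

```bash
cat >> h.py <<'E'
def leaf(n='top'):
    a,P=look(n,'tmp'); p=(P.reshape(-1,3)-O)@A
    # leaf points: above the pages, along the leaf's span, dark or not, clear of the tool (|x|>45 mm)
    m=(abs(p[:,0])<.093)&(abs(p[:,0])>.05)&(p[:,2]>.02)
    r=np.hypot(p[:,1],p[:,2]-.027); m&=(r<.18)&(r>.06); th=np.degrees(np.arctan2(p[m,2]-.027,-p[m,1]))
    print(n,m.sum(),'hist10',np.histogram(th,np.arange(-10,191,10))[0],'med>8:',np.median(th[(th>8)&(th<172)]).round(1))
E
python3 - <<'E'
from h import *
st();leaf();leaf('scene')
E
```

```text
t 3.95 album [ 0.0005 -0.1634  0.0639] F [ 0.1 -4.6 -0.1] yaw 97.4 q [-26.  30.  92.  -0.  58. -34.]
top 3233 hist10 [   0    0    0   24 1508    0    0    0    0    0    0    0    0    0
    0    0    0    0   22    0] med>8: 31.7
scene 2325 hist10 [498   5   0  10 916   0   0   0   0   0   0   0   0   0   0   0   0   0
   3   0] med>8: 31.7
```

It works: the leaf is at about 31° with 4.6 N of push. I continue along the arc.

Call:
drive_tool(
  series=[
    [[0.002, 0, -0.004], 0, 0],
    [[0.007, 0, -0.012], 0, 0],
    [[0.012, 0, -0.021], 0, 0],
    [[0.018, 0, -0.03], 0, 0],
    [[0.024, 0, -0.039], 0, 0],
    [[0.03, 0, -0.047], 0, 0],
    [[0.037, 0, -0.055], 0, 0],
    [[0.044, 0, -0.062], 0, 0],
    [[0.051, 0, -0.069], 0, 0],
    [[0.058, 0, -0.075], 0, 0],
    [[0.066, 0, -0.08], 0, 0],
    [[0.074, 0, -0.085], 0, 0],
    [[0.082, 0, -0.09], 0, 0],
    [[0.091, 0, -0.094], 0, 0],
    [[0.099, 0, -0.098], 0, 0],
  ],
)

```text
time_s: 5.55
position: [0.4996, -0.0225, 0.1616]
tool_rot: [[-0.13, 0.992, -0.0], [0.992, 0.13, 0.0], [0.0, -0.0, -1.0]]
ft_force: [0.3, -1.2, -1.6]
grip_width: 0.0002
gripper_force: 0.9
```

```bash
python3 - <<'E'
from h import *
st();leaf();leaf('scene')
E
```

```text
t 5.55 album [ 1.000e-04 -6.210e-02  1.616e-01] F [ 0.2 -1.2 -1.6] yaw 97.5 q [-16.  21.  89.   0.  71. -24.]
top 2530 hist10 [429   8   0   0   0   0   0   0 403   0   0   0   0   0   0   0   0   0
  30   0] med>8: 75.5
scene 2245 hist10 [837   7   0   0   0   0   0   0 509   0   0   0   0   0   0   0   0   0
   5   0] med>8: 75.5
```

Call:
drive_tool(
  series=[
    [[0.009, 0, -0.004], 0, 0],
    [[0.018, 0, -0.007], 0, 0],
    [[0.027, 0, -0.009], 0, 0],
    [[0.036, 0, -0.011], 0, 0],
    [[0.045, 0, -0.013], 0, 0],
    [[0.053, 0, -0.013], 0, 0],
    [[0.061, 0, -0.013], 0, 0],
    [[0.068, 0, -0.012], 0, 0],
    [[0.076, 0, -0.011], 0, 0],
    [[0.083, 0, -0.009], 0, 0],
    [[0.091, 0, -0.007], 0, 0],
    [[0.098, 0, -0.005], 0, 0],
    [[0.105, 0, -0.002], 0, 0],
    [[0.112, 0, 0.001], 0, 0],
    [[0.119, 0, 0.004], 0, 0],
  ],
)

```text
time_s: 7.15
position: [0.4842, 0.0952, 0.157]
tool_rot: [[-0.13, 0.992, -0.0], [0.992, 0.13, -0.0], [-0.0, -0.0, -1.0]]
ft_force: [1.2, -1.1, 0.1]
grip_width: -0.0001
gripper_force: 0.7
```

```bash
python3 - <<'E'
from h import *
st();leaf();leaf('scene')
a,_=look('scene','s3')
cv2.imwrite('pics/s3c.png',cv2.cvtColor(cv2.resize(a[40:220,130:330],None,fx=3,fy=3),cv2.COLOR_RGB2BGR))
E
```

```text
t 7.15 album [0.0003 0.0567 0.157 ] F [ 1.  -1.2  0.1] yaw 97.5 q [ -3.  20.  90.  -0.  70. -10.]
top 2563 hist10 [1494   26    0    0    0    0    0    0    0    0    0    0  531    0
    0    0    0    0    8    0] med>8: 117.2
scene 2095 hist10 [864   3   0   0   0   0   0   0   0   0   0   0 341   1   0   0   0   0
   0   0] med>8: 117.3
```

View pics/s3c.png

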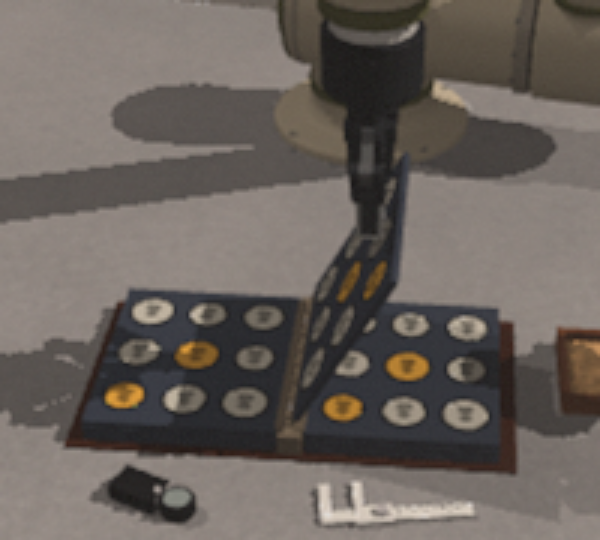

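The leaf is at about 117°, with the fingertips on the reverse face near its free edge. I continue, slowing down towards the pages.

Call:
drive_tool(
  series=[
    [[0.007, 0, 0.004], 0, 0],
    [[0.0135, 0, 0.008], 0, 0],
    [[0.02, 0, 0.012], 0, 0],
    [[0.026, 0, 0.017], 0, 0],
    [[0.032, 0, 0.022], 0, 0],
    [[0.037, 0, 0.028], 0, 0],
    [[0.042, 0, 0.033], 0, 0],
    [[0.047, 0, 0.039], 0, 0],
    [[0.052, 0, 0.045], 0, 0],
    [[0.056, 0, 0.052], 0, 0],
    [[0.06, 0, 0.058], 0, 0],
    [[0.064, 0, 0.065], 0, 0],
    [[0.067, 0, 0.072], 0, 0],
    [[0.07, 0, 0.078], 0, 0],
    [[0.071, 0, 0.083], 0, 0],
    [[0.072, 0, 0.087], 0, 0],
    [[0.072, 0, 0.087], 0, 0],
  ],
)

```text
time_s: 9.0
position: [0.4747, 0.1661, 0.0698]
tool_rot: [[-0.13, 0.992, -0.001], [0.992, 0.13, -0.0], [0.0, -0.001, -1.0]]
ft_force: [0.1, 0.7, -0.3]
grip_width: 0.0001
gripper_force: 0.0
```

```bash
python3 - <<'E'
from h import *
st();leaf();leaf('scene')
E
```

```text
t 9.0 album [0.0002 0.1281 0.0698] F [ 0.2  0.7 -0.3] yaw 97.5 q [ 6. 28. 95. -0. 57. -2.]
top 2302 hist10 [1659   33    0    0    0    0    0    0    0    0    0    0    0    0
    8    0    9  590    0    0] med>8: 162.9
scene 2091 hist10 [861   4   0   0   0   0   0   0   0   0   0   0   0   0  26   0   5 775
   0   0] med>8: 162.7
```

Call:
drive_tool(
  series=[
    [[0.001, 0, 0.005], 0, 0],
    [[0.002, 0, 0.01], 0, 0],
    [[0.003, 0, 0.014], 0, 0],
    [[0.004, 0, 0.018], 0, 0],
    [[0.004, 0, 0.022], 0, 0],
    [[0.005, 0, 0.026], 0, 0],
    [[0.005, 0, 0.029], 0, 0],
    [[0.005, 0, 0.032], 0, 0],
    [[0.005, 0, 0.034], 0, 0],
    [[0.005, 0, 0.036], 0, 0],
    [[0.005, 0, 0.0375], 0, 0],
    [[0.005, 0, 0.039], 0, 0],
    [[0.005, 0, 0.04], 0, 0],
    [[0.005, 0, 0.041], 0, 0],
    [[0.005, 0, 0.041], 0, 0],
  ],
)

```text
time_s: 10.6
position: [0.4743, 0.171, 0.03]
tool_rot: [[-0.13, 0.992, 0.001], [0.992, 0.13, -0.0], [-0.0, 0.001, -1.0]]
ft_force: [-2.3, -0.8, 8.5]
grip_width: 0.0001
gripper_force: 4.3
```

```bash
python3 - <<'E'
from h import *
st();leaf();leaf('scene')
E
```

```text
t 10.6 album [0.0005 0.1331 0.03  ] F [-2.4 -0.5  8.5] yaw 97.5 q [ 6. 32. 97. -0. 51. -1.]
top 2234 hist10 [1677   23    0    0    0    0    0    0    0    0    0    0    0    0
    0    0    0    0  488    0] med>8: nan
scene 1742 hist10 [865   3   0   0   0   0   0   0   0   0   0   0   0   0   0  79   8   0
 758   0] med>8: 145.3
  return _methods._mean(a, axis=axis, dtype=dtype,
  ret = ret.dtype.type(ret / rcount)
```

The tip is at z = 0.030, the height for a flat leaf, with 8.5 N of contact force. I press a bit harder, then rise slowly.

Call:
drive_tool(
  series=[
    [[0, 0, 0.001], 0, 0],
    [[0, 0, 0.002], 0, 0],
    [[0, 0, 0.003], 0, 0],
    [[0, 0, 0.003], 0, 0],
    [[0, 0, 0.003], 0, 0],
  ],
)

```text
time_s: 11.2
position: [0.4745, 0.1711, 0.0296]
tool_rot: [[-0.13, 0.991, 0.003], [0.991, 0.13, -0.0], [-0.0, 0.003, -1.0]]
ft_force: [-10.9, -1.9, 40.0]
grip_width: -0.0004
gripper_force: 20.4
```

Call:
drive_tool(
  series=[
    [[0, 0, -0.003], 0, 0],
    [[0, 0, -0.006], 0, 0],
    [[0, 0, -0.012], 0, 0],
    [[0, 0, -0.025], 0, 0],
    [[0, 0, -0.05], 0, 0],
    [[0, 0, -0.08], 0, 0],
    [[0, 0, -0.11], 0, 0],
    [[0, 0, -0.14], 0, 0],
    [[0, 0, -0.17], 0, 0],
    [[-0.04, 0, -0.19], 0, 0],
    [[-0.08, 0, -0.2], 0, 0],
    [[-0.12, 0, -0.2], 0, 0],
    [[-0.16, 0, -0.2], 0, 0],
    [[-0.2, 0, -0.2], 0, 0],
    [[-0.24, 0, -0.2], 0, 0],
    [[-0.28, 0, -0.2], 0, 0],
    [[-0.32, 0, -0.2], 0, 0],
    [[-0.35, 0, -0.2], 0, 0],
    [[-0.35, 0, -0.2], 0, 0],
  ],
)

```text
time_s: 13.1
position: [0.5198, -0.1793, 0.2257]
tool_rot: [[-0.126, 0.992, -0.001], [0.992, 0.126, -0.0], [-0.0, -0.001, -1.0]]
ft_force: [-0.9, 0.7, 0.1]
grip_width: 0.0001
gripper_force: 0.0
```

```bash
python3 - <<'E' 2>/dev/null
from h import *
st()
a,P=look('top','t4');b,Q=look('scene','s4')
for M in(P,Q):
    p=(M.reshape(-1,3)-O)@A
    m=(abs(p[:,0])<.09)&(p[:,1]>.02)&(p[:,1]<.165)&(p[:,2]>.015)&(p[:,2]<.06);q=p[m]
    print('leaf plane (slope x, y, z0)',np.linalg.lstsq(np.c_[q[:,:2],np.ones(len(q))],q[:,2],rcond=None)[0].round(4),[np.median(q[(q[:,1]>lo)&(q[:,1]<lo+.03),2]).round(4) for lo in(.03,.08,.135)])
    m=(abs(p[:,0])<.09)&(p[:,1]<-.03)&(p[:,1]>-.165)&(p[:,2]<.06);print('right pages z',np.median(p[m,2]).round(4))
a0=np.load('v0.npz')['a']
cv2.imwrite('pics/f.png',cv2.cvtColor(np.vstack([cv2.resize(x[150:290,140:400],None,fx=2,fy=2) for x in(a0,a)]),cv2.COLOR_RGB2BGR))
E
```

```text
t 13.1 album [-0.0004 -0.2202  0.2257] F [-0.8  0.9  0.1] yaw 97.2 q [-31.  22.  75.  -0.  83. -39.]
leaf plane (slope x, y, z0) [0.0003 0.0001 0.0294] [np.float64(0.0294), np.float64(0.0295), np.float64(0.0294)]
right pages z 0.0232
leaf plane (slope x, y, z0) [ 0.001  -0.0006  0.0295] [np.float64(0.0295), np.float64(0.0295), np.float64(0.0293)]
right pages z 0.0234
```

View pics/f.png

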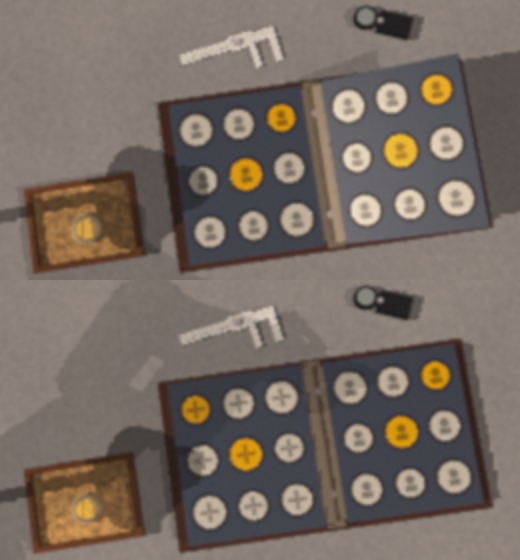

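The leaf lies flat: its plane has no slope and its top is at 29.5 mm. The crosses show, and the gauge, loupe, tray and capsule are at the same pixels as before (offset by the 280 px between the two pictures).

```bash
python3 -c "from rig import env; print(env.close_job())"
```

```text
the job is handed in; nothing more can be done
None
```

The leaf is turned over and lies flat on the left-hand pages with its reverses showing, nothing else moved, and the job was handed in at about 13 s; the final press peaked at about 40 N at the fingertips, harder than needed.

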